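Wedge the inspection plate up to its height mark

ROBOT

A 7-joint arm with a two-finger parallel gripper is mounted at the origin on the work surface. World frame = base frame: x ahead of the robot, y to its left, z up, the work surface at z = 0. Lengths are in m, angles in rad, forces in N, time in s.
With the tool pointing down it reaches from about 0.4 to 0.875 m from the base axis. Payload 19.3 kg.
Tool frame: the origin (TCP) lies midway between the tips of the shut fingers; the grasp point (between the pads) lies 19 mm behind it; z points along the fingers, y is the line along which they close (so a half turn about z gives the same grasp; the last joint's range is limited). The gripper opens to 85 mm and grips with 20 to 120 N. Pads are 22 mm wide; open, the fingers measure 114 mm over their backs; the gripper's body (76 mm by 85 mm) begins 54 mm behind the grasp point. The pads swing forward as they close: fully open they stand 13 mm farther back than shut.
Start: joints at [1.054, 0.521, -0.036, 1.599, 0.021, 1.021, -0.113], TCP at [0.27, -0.564, 0.231] pointing down, gripper open.
Joint ranges: [-2.91, 2.91], [-0.3, 2.13], [-1.5, 1.42], [0.17, 2.43], [-1.26, 4.41], [0.16, 1.93], [-2.52, 2.52]. Speed limits (rad/s): [1.89, 1.89, 2.39, 2.39, 3.01, 3.01, 3.01].

INTERFACE

Orientations are given as [roll, pitch, yaw] about the fixed x, y, z axes, in that order (R = Rz(yaw) Ry(pitch) Rx(roll)).
In Python, from workcell import bot gives the robot as it stands.
- The arm moves only by the tool move_arm, never from a script. Its argument "moves" is a list that holds one entry, the list of rows, each a list of 7 numbers: the opening, from 0 (shut) to 1 (fully open), then the shift along the tool's x, y, z in units of 1000 mm (1.0 is 1000 mm), then the turn, a rotation vector about the tool's x, y, z in units of 2 pi rad (1.0 is 2 pi rad). A call has 1 to 5 rows; each row is the pose to reach, as a shift and turn from the pose commanded when the call began, along the tool's axes at that moment, turning the shorter way round; what a row does not reach only later rows make up. A row lasts 1/10 s, in which the tool goes at most 50 mm and 8.59 degrees, less where a joint would pass 70% of its speed; a pose out of reach is approached as far as the arm can. A call with a number of a shift or a turn outside -1 to 1 is refused whole. A call with a gripper value outside its range is refused whole. The fingers move at their own pace and stop on an object; "force" is the grip in N (left out, the last holds). Time passes only in rows, so rows that repeat a pose let the fingers close. It gives the time, the measured TCP pose, the force, the opening and the grip force at its end, in the units of the state.
- bot.observe(): the state, without advancing time (a new reading comes with each control period).
- bot.grab_frame(name): name is "scene" or "top"; returns the picture (384x512x3 uint8, red, green, blue); there is no depth.
- bot.camera_params(name): a dict with "vertical_fov" (degrees; the focal length in pixels is half the picture's height over the tangent of half this angle, whatever the lens; pixels are square), "cx", "cy" (the principal point, pixels), "R" (3x3) and "t" (3): a world point X has camera coordinates R X + t. Camera axes: x right, y down, z forward; pixel columns grow to the right and rows downward; lengths in m; the calibration is good to about 2 mm. A picture is of the moment at which its call begins. camera_params takes no time and is no camera call.
- bot.job_done(): hands the job in; it is judged then, once.
The state is a dict: "clock": time; "qpos": joint angles; "qd": joint speeds; "joint_efforts": joint torques, N m; "position": TCP position; "tool_rot": TCP orientation; "force": force on the tool from outside, world axes, zero at the start; "moment": the same for the moment, N m; "grip_width": finger opening in m; "finger_force": force on a finger pad.
Only numpy, scipy, OpenCV 4.12 (cv2) and the standard library are available. Lean on these libraries where they do the work, as an engineer would, in place of code of your own. Each camera call takes 0.05 s, during which the arm holds its last target. There are 200 camera calls.

TASK

Slide the loose grey levelling wedge, thin end first, squarely and centrally under the drooping lip of the tilting inspection plate, and ease it in until the plate's pointer is level with the black index mark on the post beside it, then leave it standing there. Move the wedge gently and only lift the plate with the wedge: do not touch the stage with the gripper, do not overshoot the mark by more than a few millimetres, do not upset the steel sleeve standing on the plate, and leave the other things on the bench alone.

Things in the scene. Friction and masses are not known exactly. Their poses are not given: they have to be found in the camera images.
- wedge: Loose solid grey plastic levelling wedge, about 0.45 kg, lying flat on the bench: 150 mm long (its x), 90 mm wide (its y, too wide for most grippers to span), plain upright sides, height falling evenly (1 in 5) from 34 mm at the thick end (-x) to 4 mm at the thin end (+x). Origin: centre of its underside; the centre of mass lies about 20 mm nearer the thick end.
- tip (a point): Middle of the wedge's thin end, on its underside (75 mm along +x from the wedge's origin).
- butt (a point): Middle of the wedge's thick end, on its underside (75 mm along -x from the wedge's origin); the flat upright face here is 90 mm wide and 34 mm high.
- stage: Fixed steel frame of the tilting stage. Origin on the bench under the middle of the plate's lip at rest; x runs under the plate from lip to hinge: the wedge goes in along +x, its own x parallel to it, y near 0. Two rails (14 mm wide, 12 high, pads to 20 high just behind the lip) run along x at y = -80 and +80 mm. The bench between is bare; a rear block starts at x = 183 mm.
- post (a point): Foot of the fixed mark post on the bench, outside the +y rail just behind the lip: post 8 mm thick, 77 mm high, on a foot 30 mm square and 12 mm high.
- hinge (a point): Middle of the plate's hinge axis, 33 mm above the bench and 180 mm in from the lip, along the stage's y. A small V-block with a shaft (to 33 mm above the plate's underside) is fixed on the plate near it.
- lip (a point): Middle of the lower edge of the plate's free lip, 23 mm above the bench at rest. The aluminium plate is 180 mm long from hinge to lip, 130 mm wide, 8 mm thick. Under it a crosswise round-bottomed skid bar, 13 mm deep, bears on the wedge; it is clamped 14 to 36 mm in from the lip, differing each time and not reported, its underside 10 to 13 mm above the bench at rest.
- plate (a joint): Angle (rad) by which the plate is lifted: 0 at rest (lip drooping 10 mm), 0.055 level, stop at 0.14. The skid first meets the wedge when the tip is some 45 to 80 mm beyond the lip: the push needed then rises from about 2 to 4 N to 5 to 12 N, and the pointer rises about 1 mm for each 4 to 5 mm of push. Let go, the wedge stays put by friction.
- pointer (a point): Small flat steel tongue (12 mm wide, 3 mm thick; point at the middle of its thickness, on its edge facing the mark) that sticks 32 mm out of the plate's side edge at the lip, on the stage's +y side; it rises with the plate.
- mark (a point): Tip of the flat black index finger (3 mm thick, middle of its thickness), 3 mm beside the pointer, clamped on the post: the height at which the pointer must end, 5 to 13 mm above the pointer's height at rest and different each time.
- sleeve: Loose turned steel sleeve, 28 mm diameter and 22 mm high, 60 g, standing on the plate about 100 mm in from the lip; origin at the centre of its underside, z along its axis. It must stay standing.
- parallel: Bystander: ground steel bar 120 x 40 x 20 mm lying flat (long side along its x), origin at the centre of its underside.
- vblock: Bystander: dark steel V-block 50 x 60 x 40 mm, origin at the centre of its underside.
- pinrack: Bystander: black block 90 x 130 x 25 mm with gauge pins standing to 40 mm, origin at the centre of its underside.
- traystack: Bystander: stack of clear trays 124 x 124 x 102 mm, origin at the centre of its underside.
- oil: Bystander: white jar 40 mm diameter, 75 mm high, origin at the centre of its underside.
- caliper: Bystander: digital caliper lying flat, 200 mm long (its x), 12 mm high; origin in the middle of its bar, underneath.
- partbin: Bystander: open grey plastic bin 110 x 150 x 45 mm, origin at the centre of its underside.
Mind the look-alikes: they are no part of the job. Leave any blue, purple or yellow look-alike of the wedge alone.

How it is judged:
On the way, in this order (a step that is already met when the one before it is completed fails the run):
1. the wedge's thin end is under the lip, wedge roughly square and central, plate not yet lifted (x of tip in the frame of stage above 0.005 m and value of joint plate below 0.006 rad and y of tip in the frame of stage between -0.025 and 0.025 m).
2. the pointer has been brought level with the mark by the wedge (z of pointer in the frame of mark between -0.002 and 0.002 m and x of tip in the frame of stage above 0.04 m), for 0.2 s.
At the end, for the whole second after the job is handed in: The pointer is within 2 mm of the mark's height, held up by the wedge, whose tip is at least 40 mm beyond the lip and within 15 mm of the stage's centre line, its butt within 20 mm of that line; the wedge is at rest and the sleeve stands on the plate (all of step 2 and y of tip in the frame of stage between -0.015 and 0.015 m and y of butt in the frame of stage between -0.02 and 0.02 m and linear speed of wedge below 0.005 m/s and angle between sleeve's own z axis and vertical below 0.15 rad and height (world z) of sleeve above 0.03 m); the robot touches nothing.
It fails at once if the pointer rises more than 5 mm above the mark (z of pointer in the frame of mark above 0.005 m).
It fails at once if the gripper presses on the stage or its plate (contact force between any of the fingers, the arm and stage above 3 N).
It fails at once if the sleeve is tipped over or shifted (angle between sleeve's own z axis and vertical above 0.4 rad or distance of sleeve from where it was at the start of the episode above 0.025 m).
It fails at once if a bystander is disturbed (distance of any of parallel, vblock, pinrack, traystack, oil, caliper, partbin from where it was at the start of the episode above 0.015 m).
It fails at once if the wedge is lifted, tipped or knocked along fast (height (world z) of wedge above 0.03 m or angle between wedge's own z axis and vertical above 0.25 rad or linear speed of wedge above 0.5 m/s).
It also fails if it takes over 72 s, if anything falls off the work surface, if the arm or the gripper's body presses on something with over 40 N, if the wrist force passes 120 N, or if a joint passes its speed limit or range.

## Working session

There is one attempt and no reset: what is moved stays moved. The work goes in short steps, Python scripts to look and compute and a tool call to move; the robot and the scene stay as the last step left them, time stands still between calls to the robot, and variables do not carry over. Pictures are saved under pics/ and viewed, at most 10 in all, crops included, and the job is handed in when it is done.

Besides the shell and the picture viewer there is one more tool, called after "Request:" by a JSON object that holds its "op" and its "data". move_arm: Moves the arm, as the interface text tells. Shifts and turns lie within -1 to 1; 1 stands for 1000 mm of shift or 2 pi rad of turn. Its arguments: {"type":"object","properties":{"moves":{"type":"array"},"force":{"type":"number"}},"required":["moves"]}

```bash
mkdir -p pics; cat > h.py <<'E'
import numpy as np, cv2
from workcell import bot
def K(n):
    p=bot.camera_params(n); f=192/np.tan(np.radians(p["vertical_fov"])/2)
    return f,p["cx"],p["cy"],np.array(p["R"]),np.array(p["t"])
def grab(n,fn):
    im=bot.grab_frame(n); cv2.imwrite(fn,im[:,:,::-1]); return im
def proj(n,X):
    f,cx,cy,R,t=K(n); c=R@np.array(X)+t; return np.array([cx+f*c[0]/c[2],cy+f*c[1]/c[2]])
def onz(n,u,v,z):
    f,cx,cy,R,t=K(n); d=R.T@np.array([(u-cx)/f,(v-cy)/f,1]); o=-R.T@t
    return o+d*(z-o[2])/d[2]
E
python3 - <<'E'
from h import *
a=grab("scene","pics/s0.png");b=grab("top","pics/t0.png")
cv2.imwrite("pics/t0b.png",cv2.resize(b[:,:,::-1],(800,600),interpolation=cv2.INTER_CUBIC))
cv2.imwrite("pics/s0b.png",cv2.resize(a[:,:,::-1],(800,600),interpolation=cv2.INTER_CUBIC))
for n in("scene","top"):
    f,cx,cy,R,t=K(n);print(n,f,cx,cy,-R.T@t,R[2])
print(bot.observe())
E
```

```text
scene 355.27925581839463 253.40936375269263 188.45732904694046 [ 1.1430643  -0.16846026  0.83774758] [-0.61114322  0.19354302 -0.76749272]
top 362.9540323041719 251.08178219355102 185.3817347858951 [0.41312907 0.02650545 1.06807115] [ 0.12193299 -0.00618448 -0.99251907]
{'clock': 0.1, 'qpos': array([ 1.05380315,  0.52196574, -0.03631846,  1.5999472 ,  0.02118656,
        1.0210769 , -0.11281029]), 'qd': array([ 0.00097182, -0.00216156,  0.00145782, -0.00188789, -0.00076684,
       -0.00136746, -0.00073195]), 'joint_efforts': array([ 4.69442588e-03, -9.28498363e+01,  1.98468179e+00, -3.70535266e+01,
        1.82811351e-02,  5.39833418e-03,  1.77450596e-05]), 'position': array([ 0.26988813, -0.5633964 ,  0.23077767]), 'tool_rot': array([-3.14058184e+00,  6.29300925e-05,  4.46757072e-01]), 'force': array([-0.2035789 ,  0.20378848,  0.58656002]), 'moment': array([-0.00775626, -0.01852126, -0.02098385]), 'finger_force': 0.0, 'grip_width': 0.08503723541106488}
```

View pics/t0b.png

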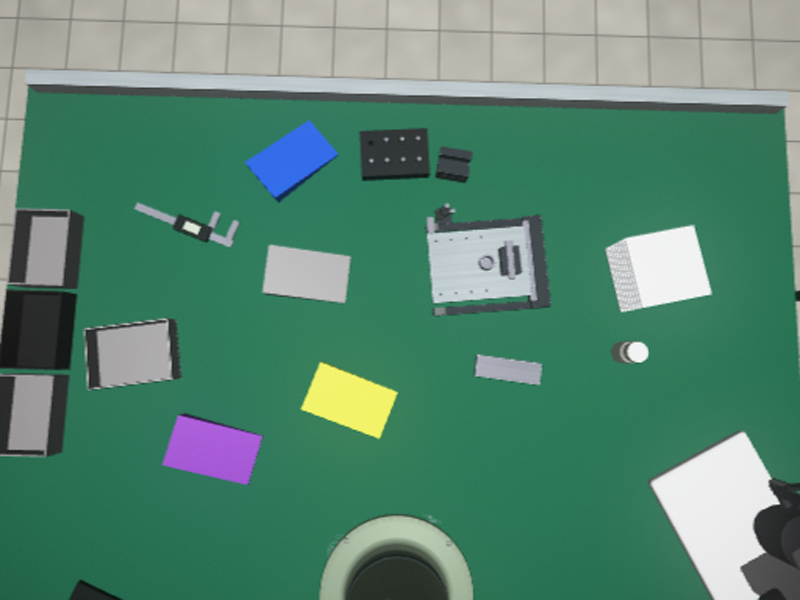

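View pics/s0b.png

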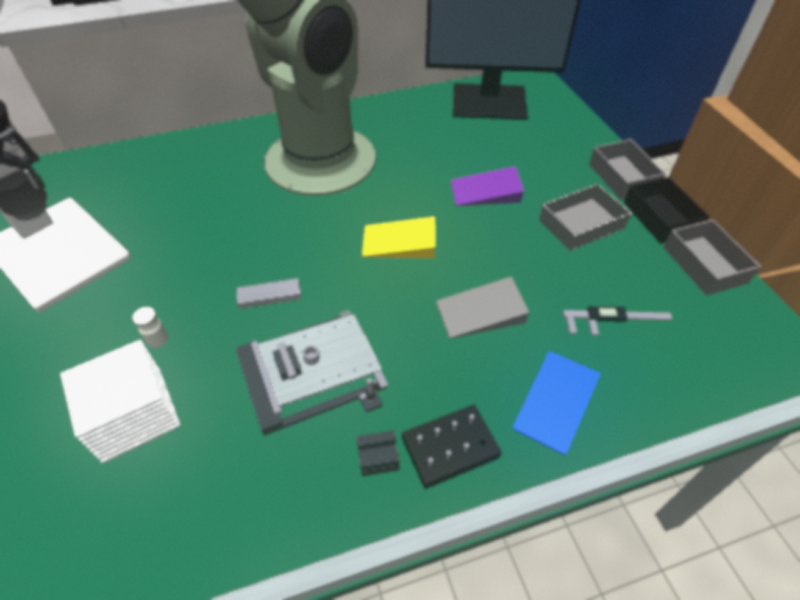

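The top view (800x600) shows the grey wedge at (307,273). Things it could be mistaken for: blue (292,160), yellow (350,400), purple (212,450), the steel parallel (508,370), and the bin (132,353). I choose the plain grey block at (307,273). The stage has its lip at about x=432 px, with the post at (443,213).

```bash
python3 - <<'E'
import cv2,numpy as np
a=cv2.imread("pics/s0.png");b=cv2.imread("pics/t0.png")
c=cv2.resize(a[165:280,225:385],(800,575),interpolation=cv2.INTER_CUBIC) #x5
d=cv2.resize(b[120:220,150:360],(800,381),interpolation=cv2.INTER_CUBIC) #3.81
cv2.imwrite("pics/c1.png",c);cv2.imwrite("pics/c2.png",d)
E
```

```text
(no output)
```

View pics/c1.png

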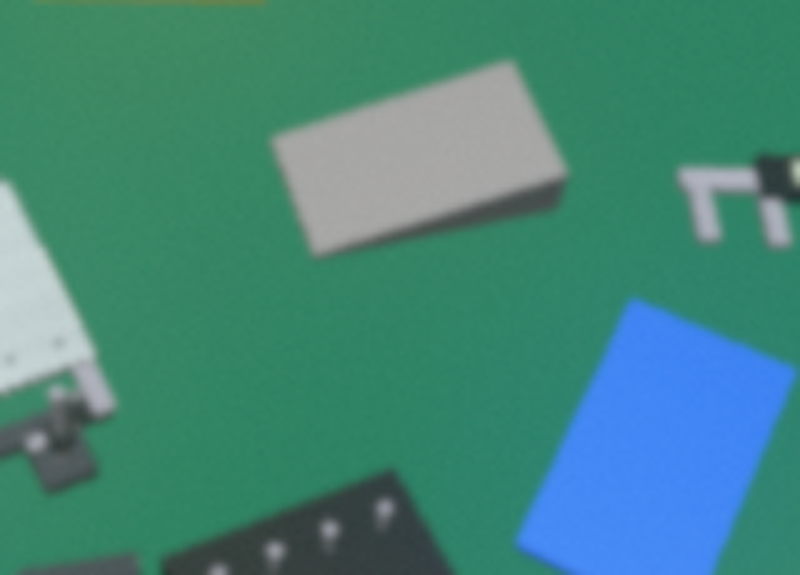

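View pics/c2.png

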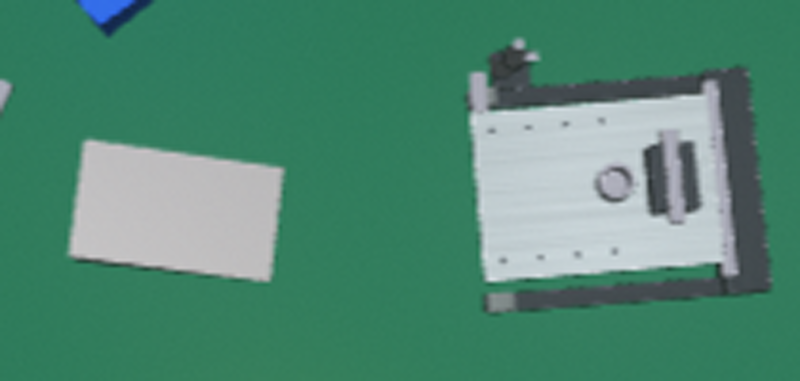

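```bash
cat >> h.py <<'E'
def frame(o,yaw):
    return np.array([[np.cos(yaw),-np.sin(yaw),o[0]],[np.sin(yaw),np.cos(yaw),o[1]],[0,0,1]])
E
python3 - <<'E'
from h import *
q=lambda u,v,z:onz("top",150+u/3.81,120+v/3.81,z)
W=[q(85,139,.034),q(68,257,.034),q(284,168,.004),q(271,281,.004)]
P=[q(470,112,.031),q(486,281,.031),q(722,92,.041),q(736,265,.041)]
for x in W+P: print(x.round(4))
but=(W[0]+W[1])/2;tip=(W[2]+W[3])/2
d=tip-but;print("wedge but",but,"tip",tip,"L",np.hypot(*d[:2]),"yaw",np.arctan2(d[1],d[0]))
e=W[0]-W[1];print("w",np.hypot(*e[:2]),"yaw by end",np.arctan2(-e[0],e[1]))
lip=(P[0]+P[1])/2; e=P[0]-P[1]; print("lip",lip,"w",np.hypot(*e[:2]),"yaw",np.arctan2(-e[0],e[1]))
for a in (P[0]-P[1],):print(np.degrees(np.arctan2(a[1],a[0]))-90)
d=P[2]-P[0];print("side yaw",np.arctan2(d[1],d[0]),d); d=P[3]-P[1];print(np.arctan2(d[1],d[0]),d)
# rails: outer/lip-end corners
for u,v,z in((485,297,.02),(487,313,.02),(469,90,.02)):print(q(u,v,z).round(4))
E
```

```text
[0.618  0.2501 0.034 ]
[0.5276 0.2581 0.034 ]
[0.6054 0.1005 0.004 ]
[0.5166 0.1073 0.004 ]
[ 0.648  -0.0421  0.031 ]
[ 0.5184 -0.0566  0.031 ]
[ 0.6668 -0.2329  0.041 ]
[ 0.5346 -0.243   0.041 ]
wedge but [0.57281347 0.2540744  0.034     ] tip [0.56099884 0.10389703 0.004     ] L 0.15064138325027518 yaw -1.6493057818340628
w 0.09080527560854737 yaw by end -1.658643456627332
lip [ 0.58322189 -0.04936228  0.031     ] w 0.13040964707257688 yaw -1.4590049597774855
-83.59482648390436
side yaw -1.4728081663852124 [ 0.01875419 -0.19077942  0.01      ]
-1.4841746361636434 [ 0.01618008 -0.1863228   0.01      ]
[ 0.5073 -0.057   0.02  ]
[ 0.4951 -0.0587  0.02  ]
[ 0.6679 -0.0417  0.02  ]
```

```bash
cat >> h.py <<'E'
from scipy.spatial.transform import Rotation as Ro
def rel(p,yaw,P,YAW):
    A=Ro.from_euler("xyz",[np.pi,0,yaw]).as_matrix()
    s=A.T@(np.array(P)-np.array(p)); dy=(YAW-yaw+np.pi)%(2*np.pi)-np.pi
    return s.round(4), round(-dy/(2*np.pi),5)
E
python3 - <<'E'
from h import *
w=[((.27,-.564,.231),.447),((.43,-.40,.25),1.0),((.55,-.18,.25),1.489),((.575,.06,.25),1.489),((.5765,.30,.25),1.489)]
for a,b in zip(w,w[1:]):print(rel(*a,*b))
E
```

```text
(array([ 0.2152, -0.0787, -0.019 ]), -0.08801)
(array([ 0.25  , -0.0179, -0.    ]), -0.07783)
(array([0.2412, 0.0053, 0.    ]), -0.0)
(array([ 0.2393, -0.0181, -0.    ]), -0.0)
```

Request:
{"op": "move_arm", "data": {"moves": [[[0.6,0.043,-0.016,-0.004,0,0,-0.0176],[0.6,0.086,-0.0315,-0.008,0,0,-0.0352],[0.6,0.129,-0.047,-0.011,0,0,-0.0528],[0.6,0.172,-0.063,-0.015,0,0,-0.0704],[0.6,0.215,-0.079,-0.019,0,0,-0.088]]]}}

```text
clock: 0.6
position: [0.4307, -0.398, 0.2503]
tool_rot: [-3.141, 0.0, 1.004]
force: [0.2, -0.2, -0.1]
grip_width: 0.0515
finger_force: 0.0
```

Request:
{"op": "move_arm", "data": {"moves": [[[0.6,0.048,-0.0036,0,0,0,-0.0156],[0.6,0.097,-0.007,0,0,0,-0.0312],[0.6,0.146,-0.0107,0,0,0,-0.0467],[0.6,0.195,-0.014,0,0,0,-0.0623],[0.6,0.244,-0.018,0,0,0,-0.0778]]]}}

```text
clock: 1.1
position: [0.5471, -0.1827, 0.2502]
tool_rot: [-3.141, 0.0, 1.492]
force: [0.9, -0.8, -0.0]
grip_width: 0.0512
finger_force: 0.0
```

Request:
{"op": "move_arm", "data": {"moves": [[[0.6,0.048,0.001,0,0,0,0],[0.6,0.096,0.002,0,0,0,0],[0.6,0.144,0.003,0,0,0,0],[0.6,0.192,0.004,0,0,0,0],[0.6,0.241,0.005,0,0,0,0]]]}}

```text
clock: 1.6
position: [0.5711, 0.057, 0.2502]
tool_rot: [-3.141, 0.0, 1.488]
force: [1.1, -0.5, -0.3]
grip_width: 0.0515
finger_force: 0.0
```

Request:
{"op": "move_arm", "data": {"moves": [[[0.6,0.048,-0.0036,0,0,0,0],[0.6,0.096,-0.007,0,0,0,0],[0.6,0.144,-0.011,0,0,0,0],[0.6,0.192,-0.0145,0,0,0,0],[0.6,0.239,-0.018,0,0,0,0]]]}}

```text
clock: 2.1
position: [0.5726, 0.2968, 0.25]
tool_rot: [-3.141, 0.0, 1.489]
force: [0.9, -1.0, 0.8]
grip_width: 0.0516
finger_force: 0.0
```

Request:
{"op": "move_arm", "data": {"moves": [[[0.6,0.002,0.004,0.05,0,0,0],[0.6,0.002,0.004,0.1,0,0,0],[0.6,0.002,0.004,0.15,0,0,0],[0.6,0.002,0.004,0.2,0,0,0],[0.6,0.002,0.004,0.238,0,0,0]]]}}

```text
clock: 2.6
position: [0.576, 0.2959, 0.009]
tool_rot: [-3.139, 0.001, 1.489]
force: [1.0, -0.8, -0.2]
grip_width: 0.051
finger_force: 0.0
```

```bash
python3 - <<'E'
from h import *
a=grab("top","pics/t1.png");s=grab("scene","pics/s1.png")
o=bot.observe();print(o["position"],o["tool_rot"],o["force"])
c=cv2.resize(a[120:220,130:290,::-1],(800,500),interpolation=cv2.INTER_CUBIC)
cv2.imwrite("pics/c3.png",c)
E
```

```text
[0.57422893 0.29496844 0.00724244] [-3.13481234  0.00451726  1.48902591] [-1.04116768 -0.6540946   0.84292156]
```

View pics/c3.png

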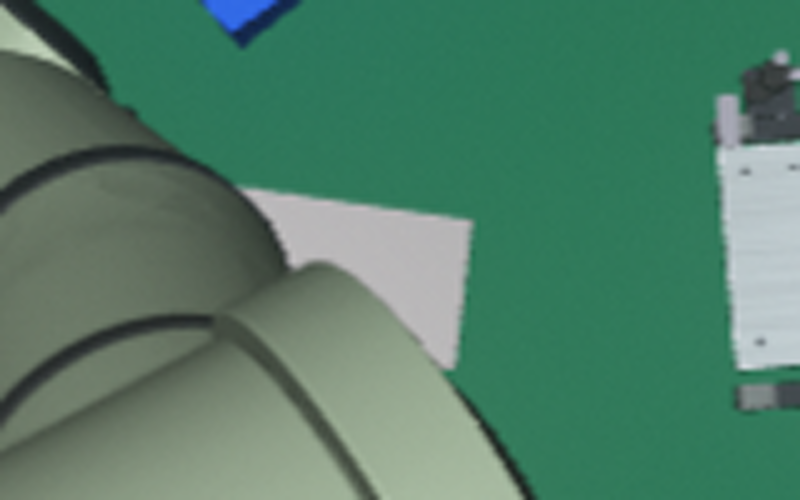

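Request:
{"op": "move_arm", "data": {"moves": [[[0.6,-0.007,0,0,0,0,0],[0.6,-0.014,0,0,0,0,0],[0.6,-0.021,0,0,0,0,0],[0.6,-0.028,0,0,0,0,0],[0.6,-0.034,0,0,0,0,0]]]}}

```text
clock: 3.2
position: [0.5751, 0.2627, 0.0136]
tool_rot: [3.14, -0.002, 1.488]
force: [0.4, 4.7, 3.4]
grip_width: 0.0512
finger_force: 2.6
```

Request:
{"op": "move_arm", "data": {"moves": [[[0.6,-0.011,0,0,0,0,0],[0.6,-0.023,0,0,0,0,0],[0.6,-0.035,0,0,0,0,0],[0.6,-0.047,0,0,0,0,0],[0.6,-0.056,0,0,0,0,0]]]}}

```text
clock: 3.7
position: [0.5702, 0.2069, 0.0131]
tool_rot: [3.14, -0.001, 1.489]
force: [0.1, 4.8, 3.0]
grip_width: 0.0507
finger_force: 2.6
```

```bash
python3 - <<'E'
from h import *
a=grab("top","pics/t2.png");s=grab("scene","pics/s2.png")
o=bot.observe();print(o["position"],o["tool_rot"],o["force"])
c=cv2.resize(s[150:290,130:345,::-1],(800,521),interpolation=cv2.INTER_CUBIC)
cv2.imwrite("pics/c4.png",c)
E
```

```text
[0.57004989 0.20548165 0.01261123] [3.14125321e+00 5.49430928e-04 1.48714709e+00] [ 0.99390667 -0.08722127  0.57911478]
```

View pics/c4.png

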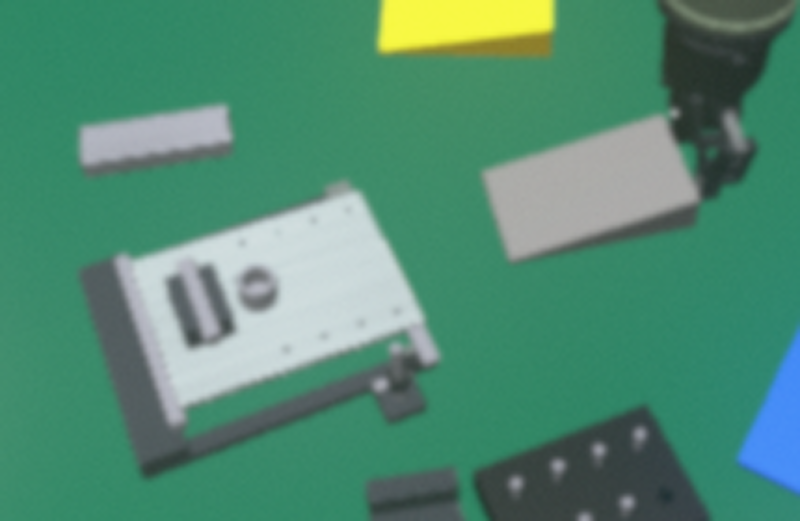

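The scene crop (130,150 offset, x3.72) shows the wedge pushed square from behind, with its thin corners at (484,172) and (511,261). The plate lip runs from (360,190) to (424,322). The pointer is at (424,345) and the post at (398,375).

```bash
cat >> h.py <<'E'
from scipy.optimize import minimize
SY=-1.472; SO=np.array([.5832,-.0494])   # stage yaw, lip
def avg(n,k=1): return np.mean([bot.grab_frame(n).astype(float) for _ in range(k)],0)
def tostage(p):
    d=np.array(p[:2])-SO; c,s=np.cos(SY),np.sin(SY); return np.array([c*d[0]+s*d[1],-s*d[0]+c*d[1]])
def fitwedge(im,n,g):
    hsv=cv2.cvtColor(im.astype(np.uint8),cv2.COLOR_RGB2HSV)
    m=((hsv[...,1]<60)&(hsv[...,2]>120)).astype(np.float32)
    def poly(p):
        c,s=np.cos(p[2]),np.sin(p[2])
        return np.array([proj(n,[p[0]+c*a-s*b,p[1]+s*a+c*b,z]) for a,b,z in((-.075,-.045,.034),(-.075,.045,.034),(.075,.045,.004),(.075,-.045,.004))])
    roi=np.zeros(m.shape,np.uint8);cv2.fillPoly(roi,[poly(g).round().astype(int)],1);roi=cv2.dilate(roi,np.ones((21,21)))
    mm=cv2.GaussianBlur(m*roi,(0,0),1)
    def cost(p):
        q=np.zeros(m.shape,np.uint8);cv2.fillPoly(q,[(poly(p)*256).round().astype(np.int32)],255,cv2.LINE_AA,8)
        return float((np.abs(cv2.GaussianBlur(q.astype(np.float32)/255,(0,0),1)-mm)*roi).sum())
    S=np.array([g]+[np.array(g)+d for d in np.diag([.008,.008,.06])])
    r=minimize(cost,g,method="Nelder-Mead",options=dict(initial_simplex=S,xatol=1e-5,fatol=.01))
    return r.x,r.fun
def report(im,n,g):
    p,f=fitwedge(im,n,g);d=np.array([np.cos(p[2]),np.sin(p[2])])
    print("wedge",p.round(4),"cost",round(f,1),"tip",(1000*tostage(p[:2]+.075*d)).round(1),"butt",(1000*tostage(p[:2]-.075*d)).round(1),"dyaw",round(p[2]-SY,4)); return p
E
python3 - <<'E'
from h import *
L=lambda f:cv2.imread(f)[:,:,::-1]
p=report(L("pics/s0.png"),"scene",[.567,.179,-1.65])
p=report(L("pics/t0.png"),"top",[.567,.179,-1.65])
p=report(L("pics/s2.png"),"scene",[.562,.119,-1.65])
q=lambda u,v,z:onz("scene",130+u/3.721,150+v/3.721,z)
a,b=q(360,190,.031),q(424,322,.031);print("lip",a,b,(a+b)/2,np.arctan2(-(b-a)[0],(b-a)[1]))
for n,fn in(("scene","pics/z1.png"),("top","pics/z2.png")):
    im=avg(n,6); c=proj(n,[.672,-.052,.03]).round().astype(int); print(n,c)
    k=im[c[1]-20:c[1]+20,c[0]-25:c[0]+25,::-1]
    cv2.imwrite(fn,cv2.resize(np.clip(k*1.5,0,255).astype(np.uint8),(800,640),interpolation=cv2.INTER_CUBIC))
z1=cv2.imread("pics/z1.png");z2=cv2.imread("pics/z2.png")
cv2.imwrite("pics/z.png",np.hstack([cv2.resize(z1,(400,320)),cv2.resize(z2,(400,320))]))
E
```

```text
wedge [ 0.5688  0.1793 -1.6467] cost 50.7 tip [-155.2   -4.8] butt [-302.9   21.3] dyaw -0.1747
wedge [ 0.5688  0.1807 -1.6595] cost 68.7 tip [-156.7   -5.6] butt [-304.1   22.3] dyaw -0.1875
wedge [ 0.5627  0.1206 -1.662 ] cost 52.2 tip [-97.5 -17.8] butt [-244.8   10.5] dyaw -0.19
lip [ 0.52105297 -0.05242891  0.031     ] [ 0.65087008 -0.04084914  0.031     ] [ 0.58596153 -0.04663902  0.031     ] -1.4818311759566831
scene [242 244]
top [277 142]
```

View pics/z.png

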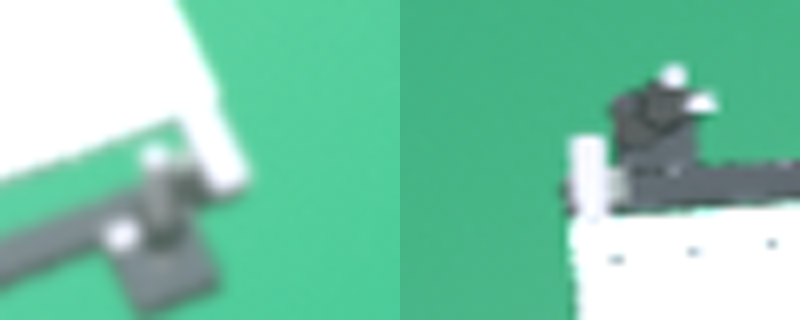

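The zoom shows the pale pointer at scene px (247,246), with the dark index finger just left of it coming from the post. I'll enlarge this with a dark-boosting gamma and overlay the height scale.

```bash
python3 - <<'E'
from h import *
out=[]
def st(x,y,z):
    c,s=np.cos(SY),np.sin(SY); return [SO[0]+c*x-s*y,SO[1]+s*x+c*y,z]
for n in("scene","top"):
    im=avg(n,8); np.save(f"pics/rest_{n}.npy",im)
    c=proj(n,st(.012,.09,.03)).round().astype(int); x0,y0=c[0]-12,c[1]-13
    k=im[y0:y0+25,x0:x0+25,::-1]
    z=cv2.resize((255*(k/255)**.6).astype(np.uint8),(400,400),interpolation=cv2.INTER_CUBIC)
    for X,col in(((0,.097,.027),(0,0,255)),((.012,.097,.027),(0,0,255)),((.012,.065,.027),(0,0,255)),((.015,.097,.027),(255,0,0)),((.015,.097,.037),(255,0,255)),((.015,.081,.027),(255,0,0)),((.015,.081,.037),(255,0,255))):
        u=(proj(n,st(*X))-[x0,y0]+.5)*16; cv2.circle(z,tuple(u.astype(int)),3,col,-1)
    print(n,x0,y0); out.append(z)
cv2.imwrite("pics/zz.png",np.hstack(out))
E
```

```text
scene 230 232
top 265 128
```

View pics/zz.png

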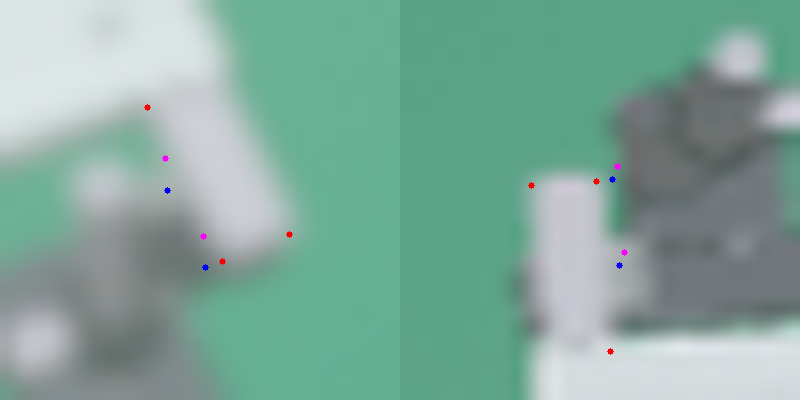

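```bash
python3 - <<'E'
from h import *
np.set_printoptions(linewidth=200)
s=np.load("pics/rest_scene.npy");t=np.load("pics/rest_top.npy")
for im,x0,x1,y0,y1 in((s,233,252,238,258),(t,270,292,128,152)):
    for ch in (0,1):
        print("ch",ch,"cols",x0)
        for y in range(y0,y1): print(y,*["%3d"%v for v in im[y,x0:x1,ch]])
E
```

```text
ch 0 cols 233
238 196 190 184 176 158 146 153 166 172 172 162 130  89  64  59  58  58  57  57
239 176 164 149 135 117 107 126 157 174 178 172 149 108  72  59  58  57  57  57
240 136 121 106  94  84  81 104 143 169 178 177 163 129  88  63  57  57  58  57
241  98  91  95  96  86  77  91 126 160 176 178 171 149 108  71  59  57  57  56
242  79  95 121 130 118  98 100 122 149 170 178 175 162 129  87  63  57  57  56
243  75 106 141 154 140 119 118 126 139 161 174 177 171 148 107  71  58  56  56
244  71  99 132 145 133 117 116 116 122 145 168 177 175 161 127  85  61  57  56
245  66  85 109 118 108  98  95  91  94 123 156 173 175 165 137  95  65  57  56
246  69  81  96 100  94  81  74  70  74 101 137 159 162 150 125  90  65  57  55
247  76  84  94  97  91  77  66  63  65  80 108 130 129 112  92  73  59  56  55
248  81  85  92  96  90  77  66  62  60  63  77  89  86  74  65  59  56  56  55
249  81  80  87  95  90  79  70  69  62  57  58  62  60  57  57  56  56  55  56
250  85  77  83  92  89  79  76  78  69  59  56  56  56  55  56  55  55  55  54
251 109  87  79  85  83  74  70  73  71  62  5
[... 5871 characters left out ...]
 136 120  91  72  72  72  72  72  72  72  73  73  72  72
145 121 111  89 117 161 167 167 156 136 123 100  72  72  72  72  72  71  71  72  72  72  72
146 121 112  89 115 160 167 167 159 139 121  99  74  73  73  72  71  72  71  70  70  70  69
147 121 122 105 100 146 168 167 152 112  89  86  78  79  79  73  69  71  65  64  72  69  68
148 121 121  99  83 139 167 166 150  99  76  81  90 100  98  98 112 129 120 136 167 168 175
149 122 122 113 133 173 166 162 186 177 179 190 195 205 199 198 198 198 199 199 200 200 201
150 122 121 121 161 197 195 196 196 196 197 198 198 199 199 200 200 201 202 202 202 203 203
151 122 121 122 169 208 199 199 200 200 200 201 200 201 202 202 202 201 201 201 200 200 200
```

```bash
python3 - <<'E'
from h import *
def st(x,y,z):
    c,s=np.cos(SY),np.sin(SY); return [SO[0]+c*x-s*y,SO[1]+s*x+c*y,z]
for n in("scene","top"):
    print(n)
    for l,X in dict(ptip0=(0,.097,.0285),ptip12=(.012,.097,.0285),foot00=(.016,.087,.012),foot01=(.016,.117,.012),foot11=(.046,.117,.012),foot10=(.046,.087,.012),posttop=(.031,.102,.077),f30=(.015,.102,.030),f35=(.015,.102,.035),f40=(.015,.102,.04),f40y97=(.015,.097,.04),f35x25=(.025,.102,.035)).items(): print(l,proj(n,st(*X)).round(2))
E
```

```text
scene
ptip0 [247.61 245.88]
ptip12 [243.38 247.52]
foot00 [240.72 248.25]
foot01 [245.14 257.44]
foot11 [234.45 261.67]
foot10 [230.21 252.33]
posttop [236.5  241.83]
f30 [243.05 249.18]
f35 [242.99 248.19]
f40 [242.92 247.2 ]
f40y97 [242.17 245.65]
f35x25 [239.4  249.58]
top
ptip0 [272.74 138.97]
ptip12 [276.81 138.69]
foot00 [277.98 143.26]
foot01 [277.16 133.45]
foot11 [287.17 132.77]
foot10 [288.01 142.57]
posttop [284.8  132.18]
f30 [277.73 136.83]
f35 [277.88 136.39]
f40 [278.02 135.95]
f40y97 [278.16 137.63]
f35x25 [281.29 136.16]
```

```bash
cat > tri.py <<'E'
from h import *
from scipy.optimize import least_squares
def cen(im,u,v,r=2.5,thr=None):
    R=im[...,0]; ys,xs=np.mgrid[:384,:512]; m=np.hypot(xs-u,ys-v)<=r
    w=np.clip(R-np.percentile(R[m],30),0,None)*m; return np.array([(w*xs).sum(),(w*ys).sum()])/w.sum()
def tri(us,ut,ds=0,dt=0):
    f=lambda X:np.r_[proj("scene",X)+ds-us,proj("top",X)+dt-ut]
    r=least_squares(f,[.67,-.06,.04]);return r.x,r.fun
E
python3 - <<'E'
from tri import *
s=np.load("pics/rest_scene.npy");t=np.load("pics/rest_top.npy")
for a,b in(((235.5,243.3),(285.7,131)),((232.6,252.6),(289.2,134.5))):
    us,ut=cen(s,*a),cen(t,*b); X,e=tri(us,ut)
    print(us.round(2),ut.round(2),X.round(4),e.round(2),"stage",(1000*tostage(X)).round(1))
# known points for check: sleeve top centre, pointer end
E
python3 - <<'E'
import numpy as np
s=np.load("pics/rest_scene.npy")
for y in range(239,258): print(y,*["%3d"%v for v in s[y,224:238,0]])
E
```

```text
[235.99 243.26] [285.76 131.12] [ 0.691  -0.0727  0.0766] [-0.06  0.   -0.07 -0.02] stage [ 33.8 105. ]
[231.93 252.86] [289.14 134.46] [ 0.6921 -0.086   0.0386] [-0.21  0.01 -0.23 -0.06] stage [ 47.2 104.8]
239 203 202 203 202 202 201 197 191 184 176 164 149 135 117
240 204 203 202 201 198 189 178 166 152 136 121 106  94  84
241 202 200 192 185 177 159 138 124 112  98  91  95  96  86
242 186 182 165 145 132 113  94  85  80  79  95 121 130 118
243 144 138 126 103  86  77  69  65  65  75 106 141 154 140
244  98  92  87  75  66  63  61  62  62  71  99 132 145 133
245  71  68  66  63  61  61  61  61  61  66  85 109 118 108
246  63  61  61  61  62  61  61  62  64  69  81  96 100  94
247  62  61  61  61  61  63  66  69  72  76  84  94  97  91
248  62  62  63  64  67  70  74  78  80  81  85  92  96  90
249  64  66  69  72  74  79  81  83  83  81  80  87  95  90
250  71  74  79  81  82  85  86  89  89  85  77  83  92  89
251  80  82  84  84  85  90  99 110 116 109  87  79  85  83
252  84  84  84  84  87  97 118 140 151 139 103  75  71  70
253  85  84  83  82  82  96 127 154 162 145 106  71  60  58
254  82  80  77  71  70  82 113 142 143 125  93  67  58  57
255  74  70  65  61  60  65  85 106 108  97  84  74  72  72
256  64  60  59  58  58  58  66  77  84  85  84  84  87  87
257  58  59  59  58  58  58  59  68  79  84  85  86  89  90
```

```bash
cat >> tri.py <<'E'
from scipy.ndimage import map_coordinates
def st(x,y,z):
    c,s=np.cos(SY),np.sin(SY); return np.array([SO[0]+c*x-s*y,SO[1]+s*x+c*y,z])
def edge(im,n,A,B,ch=0):
    """half-level crossing along the line A->B (stage xyz), from bright to dark, px"""
    a,b=proj(n,st(*A)),proj(n,st(*B)); k=np.linspace(0,1,400); P=a+(b-a)*k[:,None]
    v=map_coordinates(im[...,ch],[P[:,1],P[:,0]],order=1); h=(np.median(v[:60])+np.median(v[-60:]))/2
    return P[np.argmax(v<h)]
def pointer(s,t,z):
    # end edge at mid-width, plus both long edges at y=.085
    E=[]
    for n,im in(("scene",s),("top",t)):
        l=edge(im,n,(.006,.085,z),(-.012,.085,z)); 
        e=edge(im,n,(.006,.083,z),(.006,.112,z)); E.append((l,e))
    X,f=tri(E[0][1],E[1][1]); return X,f,E
E
python3 - <<'E'
from tri import *
s=np.load("pics/rest_scene.npy");t=np.load("pics/rest_top.npy")
X,f,E=pointer(s,t,.0285);print("pointer end",X.round(4),f.round(2),"stage",(1000*tostage(X)).round(1),E)
X,f=tri(E[0][0],E[1][0]);print("pointer lip-side edge",X.round(4),f.round(2),"stage",(1000*tostage(X)).round(1))
# plate far corners
for y in(-.05,0,.05):
    a=edge(s,"scene",(.02,y,.031),(-.03,y,.031));b=edge(t,"top",(.02,y,.031),(-.03,y,.031));X,f=tri(a,b);print(y,X.round(4),f.round(2),(1000*tostage(X)).round(1))
E
```

```text
pointer end [ 0.6816 -0.0457  0.0286] [ 0.01 -0.    0.01  0.  ] stage [ 6.  98.3] [(array([246.34216639, 242.05963013]), array([245.67714404, 247.0611476 ])), (array([272.81663146, 142.97783193]), array([274.73917642, 138.39344343]))]
pointer lip-side edge [ 0.6677 -0.0399  0.0288] [-0.13  0.01 -0.13 -0.04] stage [-1.1 85.1]
-0.05 [ 0.5333 -0.052   0.0311] [-0.06  0.   -0.05 -0.01] [ -2.4 -50. ]
0 [ 0.5831 -0.0467  0.0317] [-0.3   0.01 -0.3  -0.08] [-2.7  0.2]
0.05 [ 0.6327 -0.0413  0.0313] [-0.11  0.01 -0.12 -0.03] [-3.2 50.1]
```

```bash
sed -i 's/^SY=.*/SY=-1.470; SO=np.array([.5835,-.0469])/' h.py
```

Request:
{"op": "move_arm", "data": {"moves": [[[0.6,-0.0075,0.0,0,0,0,-0.003],[0.6,-0.015,0.0,0,0,0,-0.006],[0.6,-0.0225,0.0001,0,0,0,-0.009],[0.6,-0.03,0.0003,0,0,0,-0.012],[0.6,-0.0375,0.0007,0,0,0,-0.015]]]}}

```text
clock: 5.7
position: [0.5674, 0.1687, 0.0124]
tool_rot: [3.142, -0.0, 1.584]
force: [-0.9, 3.8, 1.3]
grip_width: 0.0517
finger_force: 1.9
```

```bash
cat > look.py <<'E'
from h import *
import sys
o=bot.observe();print(o["position"].round(4),o["tool_rot"].round(3),o["force"].round(1),"tcp stage",(1000*tostage(o["position"])).round(1),"dyaw",round(o["tool_rot"][2]-np.pi-SY,3))
g=[*(o["position"][:2]+.088*np.array([np.cos(o["tool_rot"][2]-np.pi),np.sin(o["tool_rot"][2]-np.pi)])),o["tool_rot"][2]-np.pi]
report(avg("scene",2),"scene",g)
E
python3 look.py
```

```text
[0.5674 0.1687 0.0124] [ 3.142 -0.     1.584] [-0.9  3.8  1.3] tcp stage [-216.1    5.7] dyaw -0.087
wedge [ 0.569   0.0829 -1.5779] cost 51.9 tip [-56.   -9.5] butt [-205.1    6.7] dyaw -0.1079
```

Request:
{"op": "move_arm", "data": {"moves": [[[0.6,-0.008,0.0,0,0,0,0],[0.6,-0.016,0.0,0,0,0,0],[0.6,-0.024,0.0,0,0,0,0]]]}}

```text
clock: 6.1
position: [0.5677, 0.1449, 0.0123]
tool_rot: [3.142, -0.0, 1.583]
force: [0.0, 3.0, 0.4]
grip_width: 0.0511
finger_force: 1.8
```

Request:
{"op": "move_arm", "data": {"moves": [[[0.6,-0.0075,0.0,0,0,0,-0.003],[0.6,-0.015,0.0,0,0,0,-0.006],[0.6,-0.0225,0.0001,0,0,0,-0.009],[0.6,-0.03,0.0003,0,0,0,-0.012],[0.6,-0.0375,0.0007,0,0,0,-0.015]]]}}

```text
clock: 6.6
position: [0.5688, 0.1074, 0.0123]
tool_rot: [-3.142, -0.0, 1.679]
force: [-0.8, 3.8, 1.6]
grip_width: 0.0508
finger_force: 2.0
```

```bash
python3 look.py; python3 - <<'E'
from tri import *
s=avg("scene",2)
def tipy(s):
    for y in(-.03,0,.03):
        pass
for y in(-.05,0,.05):
    a=edge(s,"scene",(.02,y,.031),(-.03,y,.031));print(onz("scene",*a,.0313).round(4))
E
```

```text
[0.5688 0.1074 0.0123] [-3.142 -0.     1.679] [-0.8  3.8  1.6] tcp stage [-155.     0.9] dyaw 0.007
wedge [ 0.5797  0.0165 -1.4585] cost 617.5 tip [11.5  3.5] butt [-138.5    1.7] dyaw 0.0115
[ 0.534  -0.0517  0.0313]
[ 0.5836 -0.0462  0.0313]
[ 0.6332 -0.0397  0.0313]
```

Request:
{"op": "move_arm", "data": {"moves": [[[0.6,-0.007,0,0,0,0,0],[0.6,-0.014,0,0,0,0,0],[0.6,-0.021,0,0,0,0,0],[0.6,-0.028,0,0,0,0,0],[0.6,-0.035,0,0,0,0,0]]]}}

```text
clock: 7.3
position: [0.5726, 0.0725, 0.0123]
tool_rot: [-3.142, -0.0, 1.677]
force: [-0.4, 1.8, -0.0]
grip_width: 0.0513
finger_force: 1.4
```

```bash
cat > rise.py <<'E'
from tri import *
np.set_printoptions(suppress=True)
o=bot.observe();print("t",o["clock"],"tcp",(1000*tostage(o["position"])).round(1),"dyaw",round(o["tool_rot"][2]-np.pi-SY,3),"F",o["force"].round(1))
s=avg("scene",4)
def lipu(im): return np.array([edge(im,"scene",(.02,y,.034),(-.03,y,.034)) for y in np.linspace(-.055,.055,23)])
r0=np.load("pics/rest_scene.npy")
def z(im):
    out=[]
    for y in np.linspace(-.04,.04,17):
        # lip edge ray meets plane of hinge arc: choose theta so that projected lip matches across the edge
        a=edge(im,"scene",(.02,y,.034),(-.03,y,.034)); n=proj("scene",st(-.01,y,.034))-proj("scene",st(.01,y,.034)); n/=np.linalg.norm(n)
        f=lambda q:(proj("scene",st(.18-.18*np.cos(q-.0555)-.0074*0,y,.041+.18*np.sin(q-.0555)))-a)@n
        from scipy.optimize import brentq
        out.append(brentq(f,-.2,.4))
    return np.median(out)
q0,q=z(r0),z(s); print("theta rest %.4f now %.4f rise mm %.2f"%(q0,q,180*(q-q0)))
us=edge(s,"scene",(.006,.083,.0285),(.006,.112,.0285)); print("pointer end px",us.round(2))
# pointer end on vertical line at stage (6,98): height from the row
X=st(.006,.0983,.03); zz=np.linspace(.02,.05,601); P=np.array([proj("scene",[X[0],X[1],k]) for k in zz]); print("pointer top z",zz[np.argmin(abs(P[:,1]-us[1]))].round(4))
E
python3 rise.py
```

```text
t 7.3 tcp [-119.9    1.2] dyaw 0.005 F [-0.4  1.8 -0. ]Traceback (most recent call last):
  File "rise.py", line 16, in <module>
    q0,q=z(r0),z(s); print("theta rest %.4f now %.4f rise mm %.2f"%(q0,q,180*(q-q0)))
         ~^^^^
  File "rise.py", line 14, in z
    out.append(brentq(f,-.2,.4))
               ~~~~~~^^^^^^^^^^
    r = _zeros._brentq(f, a, b, xtol, rtol, maxiter, args, full_output, disp)
ValueError: f(a) and f(b) must have different signs
```

```bash
cat > rise.py <<'E'
from tri import *
o=bot.observe();print("t",o["clock"],"tcp",(1000*tostage(o["position"])).round(1),"dyaw",round(o["tool_rot"][2]-np.pi-SY,3),"F",o["force"].round(1))
s=avg("scene",4);r0=np.load("pics/rest_scene.npy")
def zat(us,x,y):
    zz=np.linspace(.0,.08,1601);P=np.array([proj("scene",st(x,y,k)) for k in zz]);return 1000*zz[np.argmin(np.hypot(*(P-us).T))]
def zptr(im):  # vertical scans over the pointer end
    return np.mean([zat(edge(im,"scene",(x,.0983,.05),(x,.0983,.012)),x,.0983) for x in(.003,.005,.007,.009)])
def zside(im):
    return np.mean([(zat(edge(im,"scene",(x,.0655,z+.014),(x,.0655,z-.012)),x,.0655))*1. for x in(.035,.045,.055,.065,.075) for z in(.033,)])
print("pointer top z rest %.2f now %.2f ; side rise at lip %.2f"%(zptr(r0),zptr(s),(zside(s)-zside(r0))*180/125))
E
python3 rise.py
```

```text
t 7.5 tcp [-120.1    1.1] dyaw 0.005 F [-0.7  0.1 -0.7]Traceback (most recent call last):
  File "rise.py", line 10, in <module>
    print("pointer top z rest %.2f now %.2f ; side rise at lip %.2f"%(zptr(r0),zptr(s),(zside(s)-zside(r0))*180/125))
                                                                      ~~~~^^^^
  File "rise.py", line 7, in zptr
    return np.mean([zat(edge(im,"scene",(x,.0983,.05),(x,.0983,.012)),x,.0983) for x in(.003,.005,.007,.009)])
                    ~~~^^^^^^^^^^^^^^^^^^^^^^^^^^^^^^^^^^^^^^^^^^^^^^^^^^^^^^^
  File "rise.py", line 5, in zat
    zz=np.linspace(.0,.08,1601);P=np.array([proj("scene",st(x,y,k)) for k in zz]);return 1000*zz[np.argmin(np.hypot(*(P-us).T))]
                                            ~~~~^^^^^^^^^^^^^^^^^^^
  File "h.py", line 9, in proj
    f,cx,cy,R,t=K(n); c=R@np.array(X)+t; return np.array([cx+f*c[0]/c[2],cy+f*c[1]/c[2]])
                ~^^^
  File "h.py", line 4, in K
    p=bot.camera_params(n); f=192/np.tan(np.radians(p["vertical_fov"])/2)
ValueError: time passes only in moves, steps and waits
```

```bash
sed -i 's/^def K(n):/import functools\n@functools.lru_cache(None)\ndef K(n):/' h.py; python3 rise.py
```

```text
t 7.7 tcp [-120.7    1.2] dyaw 0.006 F [0.1 0.1 0.2]
pointer top z rest 26.64 now 26.64 ; side rise at lip 0.00
```

Request:
{"op": "move_arm", "data": {"moves": [[[0.6,-0.004,0,0,0,0,0],[0.6,-0.008,0,0,0,0,0],[0.6,-0.012,0,0,0,0,0],[0.6,-0.016,0,0,0,0,0],[0.6,-0.02,0,0,0,0,0]]]}}

```text
clock: 8.4
position: [0.5747, 0.0545, 0.0124]
tool_rot: [3.141, -0.002, 1.678]
force: [-0.4, 11.8, -0.9]
grip_width: 0.0516
finger_force: 5.3
```

```bash
python3 rise.py
```

```text
t 8.4 tcp [-101.8    1.4] dyaw 0.006 F [-0.4 11.8 -0.9]
pointer top z rest 26.64 now 27.94 ; side rise at lip 1.15
```

Request:
{"op": "move_arm", "data": {"moves": [[[0.6,-0.004,0,0,0,0,0],[0.6,-0.008,0,0,0,0,0],[0.6,-0.012,0,0,0,0,0],[0.6,-0.016,0,0,0,0,0],[0.6,-0.02,0,0,0,0,0]]]}}

```text
clock: 9.1
position: [0.5768, 0.0347, 0.0123]
tool_rot: [3.141, -0.002, 1.678]
force: [-1.1, 10.5, 0.2]
grip_width: 0.0512
finger_force: 5.3
```

```bash
python3 rise.py
```

```text
t 9.1 tcp [-81.8   1.5] dyaw 0.006 F [-1.1 10.5  0.2]
pointer top z rest 26.64 now 32.99 ; side rise at lip 4.46
```

Request:
{"op": "move_arm", "data": {"moves": [[[0.6,-0.003,0,0,0,0,0],[0.6,-0.006,0,0,0,0,0],[0.6,-0.009,0,0,0,0,0],[0.6,-0.012,0,0,0,0,0],[0.6,-0.012,0,0,0,0,0]]]}}

```text
clock: 9.8
position: [0.5781, 0.0222, 0.0124]
tool_rot: [3.141, -0.001, 1.677]
force: [0.1, 7.0, 0.5]
grip_width: 0.0512
finger_force: 3.6
```

Request:
{"op": "move_arm", "data": {"moves": [[[0.6,0.01,0,0,0,0,0],[0.6,0.05,0,0,0,0,0],[0.6,0.1,0,0,0,0,0],[0.6,0.15,0,0,0,0,0],[0.6,0.17,0,0,0,0,0]]]}}

```text
clock: 10.3
position: [0.5587, 0.1963, 0.0126]
tool_rot: [3.141, -0.002, 1.682]
force: [0.0, 0.3, -0.4]
grip_width: 0.0513
finger_force: 0.0
```

```bash
python3 rise.py; cat > two.py <<'E'
from tri import *
s=avg("scene",8);t=avg("top",8);np.save("pics/now_s.npy",s);np.save("pics/now_t.npy",t)
for nm,a,b in(("rest",np.load("pics/rest_scene.npy"),np.load("pics/rest_top.npy")),("now",s,t)):
    for z in(.0285,.035,.039):
        us=edge(a,"scene",(.006,.083,z),(.006,.112,z));ut=edge(b,"top",(.006,.083,z),(.006,.112,z));X,e=tri(us,ut)
        print(nm,"pointer",us.round(2),ut.round(2),"z %.2f"%(1000*X[2]),"st",(1000*tostage(X)).round(1),e.round(2))
    for k,l in(((235.5,243.3),(285.7,131)),((232.0,252.8),(289.2,134.5))):
        X,e=tri(cen(a,*k),cen(b,*l));print("knob",(1000*X[2]).round(1))
out=[]
for n,im in(("scene",s),("top",t)):
    x0,y0=(230,232) if n=="scene" else (265,128)
    out.append(cv2.resize((255*(im[y0:y0+25,x0:x0+25,::-1]/255)**.6).astype(np.uint8),(400,400),interpolation=cv2.INTER_CUBIC))
cv2.imwrite("pics/zn.png",np.hstack(out))
E
python3 two.py
```

```text
t 10.3 tcp [-2.445e+02 -2.000e-01] dyaw 0.01 F [ 0.   0.3 -0.4]
pointer top z rest 26.64 now 35.31 ; side rise at lip 6.44
rest pointer [246.59 246.65] [273.84 138.54] z 28.57 st [ 6.  97.5] [ 0. -0.  0.  0.]
rest pointer [247.07 246.44] [274.05 138.46] z 29.62 st [ 5.6 97.8] [-0.3   0.01 -0.32 -0.1 ]
rest pointer [247.34 246.27] [274.17 138.46] z 30.32 st [ 5.3 97.8] [-0.48  0.02 -0.52 -0.15]
knob 76.6
knob 38.5
now pointer [245.98 245.43] [273.79 137.93] z 34.86 st [ 6.5 97.3] [ 0.35 -0.02  0.38  0.11]
now pointer [246.44 245.18] [273.99 137.86] z 36.08 st [ 6.1 97.5] [ 0.06 -0.    0.07  0.02]
now pointer [246.75 245.07] [274.12 137.85] z 36.56 st [ 5.8 97.6] [-0.14  0.01 -0.15 -0.04]
knob 76.6
knob 38.6
```

View pics/zn.png

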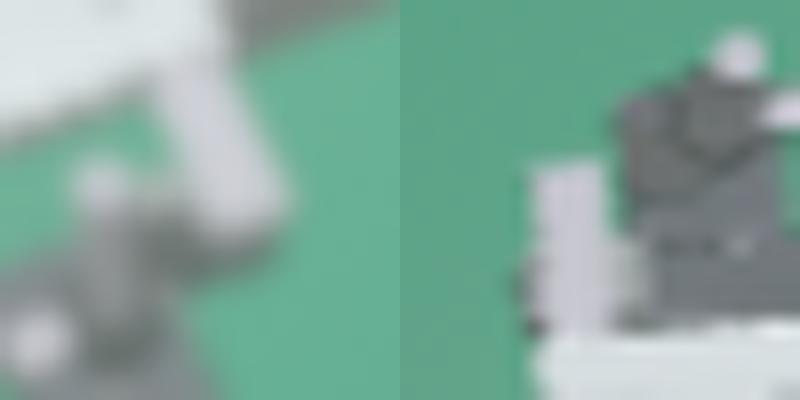

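```bash
cat > fit.py <<'E'
from tri import *
from scipy.optimize import differential_evolution
S=6
WIN={"scene":(229,237,20,20),"top":(269,129,21,19)}
IM={"scene":np.load("pics/now_s.npy"),"top":np.load("pics/now_t.npy")}
CAM={n:-K(n)[3].T@K(n)[4] for n in WIN}
def pj(n,P): 
    f,cx,cy,R,t=K(n);c=P@R.T+t;return np.c_[cx+f*c[:,0]/c[:,2],cy+f*c[:,1]/c[:,2]]
def faces(b):
    x0,x1,y0,y1,z0,z1=b
    return [((1,0,0),[(x1,y0,z0),(x1,y1,z0),(x1,y1,z1),(x1,y0,z1)]),((-1,0,0),[(x0,y0,z0),(x0,y1,z0),(x0,y1,z1),(x0,y0,z1)]),
      ((0,1,0),[(x0,y1,z0),(x1,y1,z0),(x1,y1,z1),(x0,y1,z1)]),((0,-1,0),[(x0,y0,z0),(x1,y0,z0),(x1,y0,z1),(x0,y0,z1)]),
      ((0,0,1),[(x0,y0,z1),(x1,y0,z1),(x1,y1,z1),(x0,y1,z1)])]
c_,s_=np.cos(SY),np.sin(SY)
def model(p,PZ,full=False):
    fx,fy,x0,y0,y1,z,cw,ch,pad1,us,vs,ut,vt=p; tot=0
    m=1e-3
    boxes=[(-3,200,73,87,0,12),(-1,pad1,73,87,12,20),(fx-15,fx+15,fy-15,fy+15,0,12),(fx-4,fx+4,fy-4,fy+4,12,z-ch),
      (x0,fx,y0,y1,z-1.5,z+1.5),(fx-cw,fx+cw,fy-cw,fy+cw,z-ch,z+ch),(fx-4,fx+4,fy-4,fy+4,z+ch,77)]
    a=(PZ-27)/180
    boxes+=[(0,12,60,97,PZ-1.5,PZ+1.5)]
    for n,o in(("scene",(us,vs)),("top",(ut,vt))):
        u0,v0,w,h=WIN[n]; L=np.zeros((h*S,w*S),np.uint8); lab=0; d=CAM[n][:2]-SO
        cam=1000*np.array([c_*d[0]+s_*d[1],-s_*d[0]+c_*d[1],CAM[n][2]])
        def draw(P,lab):
            P=np.array(P)*m; W=np.c_[SO[0]+c_*P[:,0]-s_*P[:,1],SO[1]+s_*P[:,0]+c_*P[:,1],P[:,2]]
            q=(pj(n,W)+o-[u0,v0]+.5)*S-.5; cv2.fillConvexPoly(L,(q*16).round().astype(np.int32),lab,shift=4)
        for b in boxes:
            for nr,P in faces(b):
                if np.dot(nr,cam-np.array(P[0]))>0: lab+=1; draw(P,lab)
        lab+=1; dz=PZ-27; draw([(-0,-65,31+dz),(180,-65,41),(180,65,41),(0,65,31+dz)],lab)
        for k in((235.99,243.26),(231.93,252.86)) if n=="scene" else((285.76,131.12),(289.14,134.46)):
            lab+=1; q=(np.array(k)-[u0,v0]+.5)*S-.5; cv2.circle(L,tuple((q*16).astype(int)),int(1.25*S*16),lab,-1,shift=4)
        A=np.stack([cv2.resize(cv2.GaussianBlur((L==i).astype(np.float32),(0,0),(.9 if n=="scene" else .35)*S),(w,h),interpolation=cv2.INTER_AREA).ravel() for i in range(lab+1)],1)
        Y=IM[n][v0:v0+h,u0:u0+w].reshape(-1,3)
        prior=90*np.ones(A.shape[1]); lam=.1
        C=np.linalg.solve(A.T@A+lam*np.eye(A.shape[1]),A.T@Y+lam*prior[:,None])
        tot+=np.abs(A@C-Y).mean()
    return tot
B=[(28,40),(98,108),(11,22),(80,102),(92,112),(30,42),(4,10),(2,9),(8,25),(-1,1),(-1,1),(-1,1),(-1,1)]
def run(seed): return differential_evolution(lambda p:model(p,34.55)+.5*max(0,4-(p[4]-p[3])),B,maxiter=90,popsize=8,seed=seed,tol=1e-6,polish=False)
if __name__=="__main__":
    from multiprocessing import Pool
    for r in Pool(4).map(run,range(4)): print(round(r.fun,3),r.x.round(2))
E
time timeout 500 python3 fit.py
```

```text
6.622 [ 33.92 103.47  15.36  89.34 104.67  35.85   6.58   6.22  20.2   -0.86
   0.46   0.91  -0.33]
6.623 [ 33.92 103.46  15.37  89.4  105.02  35.86   6.52   6.26  20.2   -0.86
   0.47   0.91  -0.33]
6.63 [ 33.96 103.47  15.33  89.33 104.74  35.69   6.6    6.12  20.18  -0.87
   0.47   0.91  -0.33]
6.63 [ 33.99 103.55  15.27  89.4  104.87  35.54   6.52   6.45  20.18  -0.85
   0.47   0.91  -0.33]
real	3m52.579s
user	15m7.996s
sys	0m0.464s
```

```bash
cat > fit2.py <<'E'
import fit; from fit import *
D={"now":dict(IM),"rest":{"scene":np.load("pics/rest_scene.npy"),"top":np.load("pics/rest_top.npy")}}
B2=[(32,36),(101,106),(13,18),(86,92),(102,108),(31,42),(5,8),(3,9),(17,23),(-1.2,.5),(-.4,1),(-.3,1.3),(-1,.5),(25,29),(31,38)]
def cost(p):
    t=0
    for k,z in(("rest",p[13]),("now",p[14])): fit.IM=D[k]; t+=model(p[:13],z)
    return t
def run2(s): return differential_evolution(cost,B2,maxiter=70,popsize=6,seed=s,tol=1e-6,polish=False)
if __name__=="__main__":
    from multiprocessing import Pool
    R=Pool(4).map(run2,range(4))
    for r in R: print(round(r.fun,3),r.x.round(2),"need from rest %.2f now %.2f"%(r.x[5]-r.x[13],r.x[5]-r.x[14]))
    p=min(R,key=lambda r:r.fun).x; o=p[9:13]
    from tri import tri,cen
    for a,b in(((235.99,243.26),(285.76,131.12)),((231.93,252.86),(289.14,134.46))): print("knob z",tri(np.array(a),np.array(b),o[:2],o[2:])[0][2])
    for dz in(-4,-3,-2,-1,0,1,2,3,4):
        q=p.copy();q[5]+=dz;print(dz,round(cost(q),3),end="; ")
E
time timeout 570 python3 fit2.py
```

```text
13.2 [ 34.3  103.49  15.38  89.18 105.11  35.23   6.43   6.71  20.09  -0.71
   0.39   0.97  -0.3   26.9   33.57] need from rest 8.33 now 1.66
13.219 [ 34.25 103.32  15.49  89.5  105.71  35.27   6.56   6.47  20.05  -0.7
   0.3    0.99  -0.28  26.31  33.76] need from rest 8.95 now 1.50
13.252 [ 34.25 103.54  15.61  89.65 104.82  35.97   6.41   7.2   20.01  -0.71
   0.39   0.96  -0.22  26.89  33.89] need from rest 9.08 now 2.08
13.21 [ 34.22 102.92  15.37  89.29 105.84  35.62   6.68   5.75  20.12  -0.7
   0.43   0.96  -0.22  26.95  33.75] need from rest 8.67 now 1.86
knob z 0.0759974032737989
knob z 0.0378388855337988
-4 14.136; -3 13.861; -2 13.576; -1 13.364; 0 13.2; 1 13.295; 2 13.491; 3 13.748; 4 14.02; 
real	5m14.632s
user	20m23.174s
sys	0m0.780s
```

```bash
sed -e 's/fx,fy,x0,y0,y1,z,cw,ch,pad1,us,vs,ut,vt=p/fx,fy,x0,y0,y1,z,cw,ch,pad1,us,vs,ut,vt,zc=p/' -e 's/z-ch/zc-ch/g; s/z+ch/zc+ch/g' fit.py > fit3m.py
cat > fit3.py <<'E'
import fit3m; from fit3m import *
D={"now":dict(IM),"rest":{"scene":np.load("pics/rest_scene.npy"),"top":np.load("pics/rest_top.npy")}}
def cost(q):
    x0,y0,y1,z,zc,ch,cw,P0,P1,us,vs=q; t=0
    p=[34.25,103.4,x0,y0,y1,z,cw,ch,20.1,us,vs,.97,-.27,zc]
    for k,a in(("rest",P0),("now",P1)): fit3m.IM=D[k]; t+=model(p,a)
    return t
B3=[(13,17),(86,93),(95,108),(31,42),(32,42),(2,9),(4,9),(26,28),(32.5,36),(-1.1,-.3),(0,.8)]
def run3(s): return differential_evolution(cost,B3,maxiter=45,popsize=6,seed=s,tol=1e-6,polish=False)
if __name__=="__main__":
    from multiprocessing import Pool
    R=Pool(4).map(run3,range(4))
    for r in R: print(round(r.fun,3),r.x.round(2),"need from rest %.2f now %.2f"%(r.x[3]-r.x[7],r.x[3]-r.x[8]))
    p=min(R,key=lambda r:r.fun).x
    for dz in(-3,-2,-1,0,1,2,3):
        q=p.copy();q[3]+=dz;print(dz,round(cost(q),3),end="; ")
E
time timeout 400 python3 fit3.py
```

```text
13.145 [ 15.3   88.34 105.56  34.54  36.19   6.39   6.93  26.57  33.2   -0.71
   0.35] need from rest 7.97 now 1.34
13.143 [ 15.32  87.71 104.68  33.16  35.83   6.51   6.71  26.43  33.26  -0.71
   0.33] need from rest 6.73 now -0.11
13.122 [ 15.43  87.8  104.63  33.24  35.72   7.     6.79  26.57  33.36  -0.71
   0.35] need from rest 6.68 now -0.12
13.156 [ 15.2   87.75 104.69  33.11  36.07   6.81   6.78  26.64  33.27  -0.71
   0.37] need from rest 6.47 now -0.16
-3 13.645; -2 13.411; -1 13.207; 0 13.122; 1 13.209; 2 13.332; 3 13.474; 
real	2m39.077s
user	10m14.123s
sys	0m0.485s
```

```bash
python3 - <<'E'
from tri import *
from scipy.optimize import fsolve
for rs,rt in((244.44,140.27),(244.14,140.27),(244.74,140.27),(244.44,140.0),(244.44,140.5)):
    # unknown x,y,z: scene col/row , top row (mid side face ~1.5 mm lower than the top edge)
    f=lambda q:np.r_[proj("scene",st(q[0]/1e3,q[1]/1e3,q[2]/1e3+.0015))-[240.2,rs],proj("top",st(q[0]/1e3,q[1]/1e3,q[2]/1e3))[1]-rt]
    print(rs,rt,fsolve(f,[20,90,36]).round(2))
# same convention check on known edges: pad and pointer end at present
s=np.load("pics/now_s.npy");t=np.load("pics/now_t.npy")
for c in(238,239,240,241):print(c,s[240:252,c,1].round(0))
for r in(278,279,280,281,282,283):print(r,t[132:146,r,0].round(0))
E
```

```text
244.44 140.27 [20.37 89.44 35.74]
244.14 140.27 [20.23 89.19 36.77]
244.74 140.27 [20.52 89.68 34.72]
244.44 140.0 [20.56 89.99 36.71]
244.44 140.5 [20.21 88.97 34.92]
238 [139. 143. 147. 147. 131. 106.  89.  85.  85.  86.  88.  82.]
239 [144. 143. 145. 144. 131. 105.  84.  77.  76.  81.  86.  82.]
240 [156. 151. 149. 146. 130. 101.  80.  73.  73.  81.  93.  93.]
241 [172. 165. 160. 152. 133. 105.  84.  74.  72.  80.  98. 109.]
278 [ 48.  50.  59.  50.  50.  54.  54.  51.  63.  62.  91. 138. 138. 138.]
279 [ 48.  52.  70.  62.  60.  60.  61.  54.  46.  51.  70. 112. 113. 117.]
280 [48. 49. 65. 65. 60. 60. 62. 60. 49. 68. 75. 82. 86. 94.]
281 [48. 44. 55. 56. 52. 60. 62. 60. 55. 67. 65. 55. 66. 67.]
282 [45. 52. 48. 50. 50. 53. 62. 61. 55. 67. 66. 55. 66. 67.]
283 [46. 59. 59. 62. 62. 46. 57. 58. 59. 66. 65. 59. 67. 67.]
```

Request:
{"op": "move_arm", "data": {"moves": [[[0.6,-0.045,0,0,0,0,0],[0.6,-0.09,0,0,0,0,0],[0.6,-0.13,0,0,0,0,0],[0.6,-0.155,0,0,0,0,0],[0.6,-0.166,0,0,0,0,0]]]}}

```text
clock: 11.8
position: [0.5778, 0.0223, 0.0122]
tool_rot: [-3.141, 0.001, 1.674]
force: [-1.3, 0.1, -0.1]
grip_width: 0.0513
finger_force: 0.0
```

Request:
{"op": "move_arm", "data": {"moves": [[[0.6,-0.003,0,0,0,0,0],[0.6,-0.006,0,0,0,0,0],[0.6,-0.009,0,0,0,0,0],[0.6,-0.012,0,0,0,0,0],[0.6,-0.014,0,0,0,0,0]]]}}

```text
clock: 12.3
position: [0.579, 0.0153, 0.0124]
tool_rot: [3.141, -0.003, 1.68]
force: [-1.9, 9.4, -1.2]
grip_width: 0.0514
finger_force: 4.9
```

```bash
python3 rise.py
```

```text
t 12.3 tcp [-62.3   1.7] dyaw 0.009 F [-1.9  9.4 -1.2]
pointer top z rest 26.64 now 37.29 ; side rise at lip 7.89
```

Request:
{"op": "move_arm", "data": {"moves": [[[0.6,0.01,0,0,0,0,0],[0.6,0.05,0,0,0,0,0],[0.6,0.1,0,0,0,0,0],[0.6,0.15,0,0,0,0,0],[0.6,0.17,0,0,0,0,0]]]}}

```text
clock: 13.0
position: [0.5593, 0.1881, 0.0127]
tool_rot: [3.141, -0.003, 1.684]
force: [0.6, -0.5, 0.6]
grip_width: 0.0512
finger_force: 0.0
```

```bash
cp pics/now_s.npy pics/mid_s.npy; cp pics/now_t.npy pics/mid_t.npy; python3 two.py|grep now; python3 rise.py; cat > fit4.py <<'E'
import fit3m; from fit3m import *
D={"rest":{"scene":np.load("pics/rest_scene.npy"),"top":np.load("pics/rest_top.npy")},"mid":{"scene":np.load("pics/mid_s.npy"),"top":np.load("pics/mid_t.npy")},"now":dict(IM)}
from scipy.optimize import minimize_scalar
p=[34.25,103.4,15.4,89.2,105,35.7,6.6,6.5,20.1,-.71,.36,.97,-.27,36.2]
for k in D:
    fit3m.IM=D[k]; zs=np.arange(25,41,.25); c=[model(p,z) for z in zs]; i=np.argmin(c); q=np.polyfit(zs[max(0,i-3):i+4],c[max(0,i-3):i+4],2); print(k,"pointer z",zs[i],round(-q[1]/2/q[0],2))
E
python3 fit4.py
```

```text
now pointer [245.85 245.16] [273.76 137.57] z 36.97 st [ 6.7 97.7] [ 0.47 -0.02  0.51  0.15]
now pointer [246.31 244.91] [273.97 137.52] z 38.12 st [ 6.2 97.9] [ 0.17 -0.01  0.19  0.06]
now pointer [246.6  244.78] [274.09 137.51] z 38.67 st [ 6. 98.] [-0.02  0.   -0.02 -0.01]
t 13.8 tcp [-228.5    0.6] dyaw 0.005 F [-0.6 -0.5 -0.4]
pointer top z rest 26.64 now 37.44 ; side rise at lip 7.91
rest pointer z 26.75 26.67
mid pointer z 33.25 33.71
now pointer z 35.75 35.63
```

Request:
{"op": "move_arm", "data": {"moves": [[[0.6,-0.045,0,0,0,0,0],[0.6,-0.09,0,0,0,0,0],[0.6,-0.13,0,0,0,0,0],[0.6,-0.155,0,0,0,0,0],[0.6,-0.164,0,0,0,0,0]]]}}

```text
clock: 14.5
position: [0.5787, 0.0143, 0.0122]
tool_rot: [-3.141, 0.001, 1.674]
force: [0.9, 7.8, -2.4]
grip_width: 0.0517
finger_force: 3.5
```

Request:
{"op": "move_arm", "data": {"moves": [[[0.6,-0.003,0,0,0,0,0],[0.6,-0.006,0,0,0,0,0],[0.6,-0.008,0,0,0,0,0],[0.6,-0.0095,0,0,0,0,0],[0.6,-0.0095,0,0,0,0,0]]]}}

```text
clock: 15.0
position: [0.5792, 0.0114, 0.0123]
tool_rot: [-3.142, -0.002, 1.68]
force: [-2.3, 9.1, 0.6]
grip_width: 0.0511
finger_force: 4.1
```

```bash
python3 rise.py
```

```text
t 15.0 tcp [-58.5   1.6] dyaw 0.009 F [-2.3  9.1  0.6]
pointer top z rest 26.64 now 37.94 ; side rise at lip 8.38
```

Request:
{"op": "move_arm", "data": {"moves": [[[0.6,0.01,0,0,0,0,0],[0.6,0.05,0,0,0,0,0],[0.6,0.1,0,0,0,0,0],[0.6,0.15,0,0,0,0,0],[0.6,0.19,0,0,0,0,0]]]}}

```text
clock: 15.7
position: [0.5581, 0.2018, 0.0126]
tool_rot: [3.141, -0.001, 1.68]
force: [1.6, -0.8, -0.7]
grip_width: 0.051
finger_force: 0.0
```

```bash
python3 two.py|grep now; python3 rise.py; python3 fit4.py; python3 - <<'E'
from tri import *
s=np.load("pics/now_s.npy");t=np.load("pics/now_t.npy")
o=[cv2.resize((255*(i[y:y+h,x:x+w,::-1]/255)**.7).astype(np.uint8),(400,400),interpolation=cv2.INTER_CUBIC) for i,x,y,w,h in((s,170,185,110,110),(t,180,120,140,140),(s,230,232,25,25),(t,265,128,25,25))]
cv2.imwrite("pics/fin.png",cv2.resize(np.vstack([np.hstack(o[:2]),np.hstack(o[2:])]),(600,600)))
E
```

```text
now pointer [245.82 245.1 ] [273.76 137.57] z 37.20 st [ 6.7 97.7] [ 0.48 -0.02  0.52  0.15]
now pointer [246.26 244.82] [273.97 137.52] z 38.43 st [ 6.3 97.8] [ 0.19 -0.01  0.21  0.06]
now pointer [246.55 244.67] [274.09 137.51] z 39.06 st [ 6.  97.9] [ 0. -0.  0.  0.]
t 16.5 tcp [-244.9    0.6] dyaw 0.005 F [ 0.2  0.3 -0.2]
pointer top z rest 26.64 now 37.96 ; side rise at lip 8.32
rest pointer z 26.75 26.67
mid pointer z 33.25 33.71
now pointer z 37.0 37.24
```

View pics/fin.png

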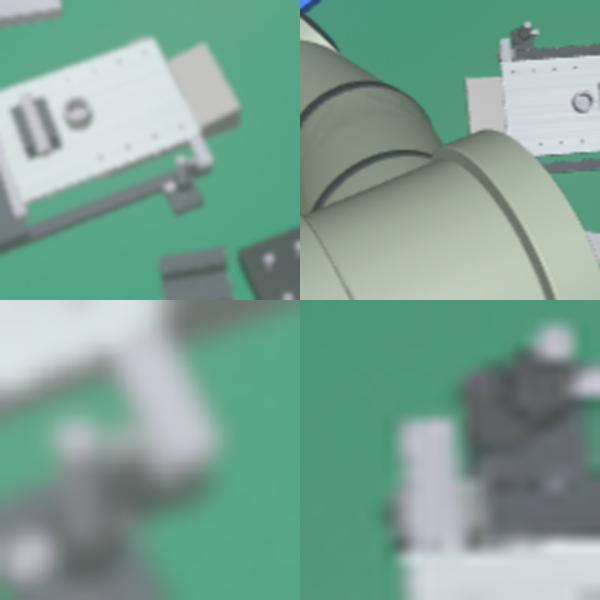

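```bash
cat > conv.py <<'E'
s=open("fit3m.py").read()
s=s.replace("us,vs,ut,vt,zc=p","us,vs,ut,vt,zc,bs,bt=p")
s=s.replace("for b in boxes:\n            for nr,P in faces(b):","for mi,b in zip('RDFPBBPN',boxes):\n            for nr,P in faces(b):")
s=s.replace("lab+=1; draw(P,lab)\n        lab+=1; dz","draw(P,labs.setdefault((mi,nr),len(labs)+1))\n        lab=len(labs)+1; dz")
s=s.replace("lab=0; d=","labs={}; d=").replace(".9 if n==\"scene\" else .35","bs if n==\"scene\" else bt")
open("fit5m.py","w").write(s)
E
python3 conv.py; cat > fit5.py <<'E'
import fit5m; from fit5m import *
D={"rest":{"scene":np.load("pics/rest_scene.npy"),"top":np.load("pics/rest_top.npy")},"now":dict(IM)}
def cost(q):
    fx,fy,x0,y0,y1,z,zc,ch,cw,P0,P1,us,vs,ut,vt,bs,bt=q; t=0
    p=[fx,fy,x0,y0,y1,z,cw,ch,20.1,us,vs,ut,vt,zc,bs,bt]
    for k,a in(("rest",P0),("now",P1)): fit5m.IM=D[k]; t+=model(p,a)
    return t
p0=np.array([34.25,103.4,15.4,89,105,35.7,36.2,6.5,6.6,26.8,36.3,-.71,.36,.97,-.27,.9,.35])
def run(a):
    z,mode=a; rng=np.random.default_rng(int(z*10))
    def c(q):
        q=np.array(q)
        if mode: q[6]=q[5]
        return cost(q)+.02*(q[10]-q[9]-9.7)**2
    S=np.vstack([p0]+[p0+d for d in np.diag([1,1,1,2,2,2,2,1.5,1,1,1,.3,.3,.3,.3,.15,.12])*rng.choice([-1,1],17)[:,None]])
    S[:,5]=z+rng.uniform(-.7,.7,18)
    r=minimize(c,S[0],method="Nelder-Mead",options=dict(initial_simplex=S,maxfev=2600,adaptive=True)); 
    if mode: r.x[6]=r.x[5]
    return r
if __name__=="__main__":
    from multiprocessing import Pool
    J=[(33,0),(35,0),(37,0),(39,0),(34,1),(35.5,1),(37,1),(38.5,1)]
    for j,r in zip(J,Pool(4).map(run,J,chunksize=1)): print(j,round(r.fun,3),r.x.round(2),"ptr-mark %.2f  rise %.2f"%(r.x[10]-r.x[5],r.x[10]-r.x[9]))
E
time timeout 300 python3 fit5.py
```

```text
(33, 0) 13.86 [ 34.21 103.42  15.28  88.62 103.73  34.04  35.76   6.4    6.66  26.76
  35.94  -0.7    0.32   0.98  -0.34   1.01   0.4 ] ptr-mark 1.90  rise 9.18
(35, 0) 13.566 [ 34.41 103.22  15.7   88.79 103.36  36.18  35.44   6.6    6.77  26.59
  36.39  -0.63   0.36   0.94  -0.3    1.     0.41] ptr-mark 0.21  rise 9.80
(37, 0) 13.576 [ 34.33 103.32  15.62  89.3  103.24  36.13  36.22   7.07   6.88  26.63
  36.65  -0.69   0.37   0.95  -0.28   1.01   0.43] ptr-mark 0.52  rise 10.02
(39, 0) 13.563 [ 34.34 103.38  15.73  90.38 103.81  37.97  35.71   6.12   6.89  26.74
  36.69  -0.69   0.39   0.93  -0.26   1.01   0.45] ptr-mark -1.28  rise 9.95
(34, 1) 13.611 [ 34.6  103.15  15.4   88.62 102.51  34.39  34.39   7.09   6.53  26.33
  36.41  -0.62   0.3    0.94  -0.29   1.     0.43] ptr-mark 2.02  rise 10.08
(35.5, 1) 13.548 [ 34.3  103.35  15.55  89.04 103.24  35.63  35.63   5.98   7.01  26.47
  36.55  -0.69   0.33   0.94  -0.29   1.01   0.42] ptr-mark 0.93  rise 10.09
(37, 1) 13.562 [ 34.5  103.33  15.71  88.99 103.38  36.    36.     6.39   7.11  26.6
  37.09  -0.62   0.36   0.94  -0.27   1.01   0.42] ptr-mark 1.08  rise 10.49
(38.5, 1) 13.74 [ 34.25 103.55  15.63  88.87 104.36  37.81  37.81   5.85   7.11  26.97
  37.06  -0.69   0.44   0.94  -0.27   1.02   0.44] ptr-mark -0.74  rise 10.09
real	3m54.657s
user	15m17.432s
sys	0m0.464s
```

```bash
python3 -c "
from workcell import bot
print(bot.job_done())"
```

```text
the job is handed in; nothing more can be done
None
```

The job is handed in. The wedge is in square and about 1.5 mm off the centre line, and the sleeve was still standing in the last picture. The camera estimates put the pointer within about 1 mm of the mark, but the mark's height was hard to measure and no verdict came back.

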